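Gauge how deep the ingot sits in a press muffle

ROBOT

A 6-joint arm with a two-finger parallel gripper is mounted at the origin on a cart in front of the work surface, level with it; the furniture and walls round the work are solid. World frame = base frame: x ahead of the robot, y to its left, z up, the work surface at z = 0. Lengths are in m, angles in rad, forces in N, time in s.
With the tool pointing down it reaches from about 0.35 to 0.775 m from the base axis. Payload 5.5 kg.
Tool frame: the origin (TCP) lies between the finger pads; the fingertips stand 19 mm ahead of it and the grasp point (between the pads) is the TCP; z points along the fingers, y is the line along which they close (so a half turn about z gives the same grasp; the last joint's range is limited). The gripper opens to 85 mm and grips with 20 to 120 N. Pads are 22 mm wide; open, the fingers measure 114 mm over their backs; the gripper's body (76 mm by 85 mm) begins 54 mm behind the grasp point. The pads swing forward as they close: fully open they stand 13 mm farther back than shut.
Start: joints at [-1.262, 0.313, 0.046, 1.304, 0, 1.431], TCP at [0.249, -0.518, 0.25] pointing down, gripper open.
Joint ranges: [-2.76, 2.76], [-0.86, 1.69], [-1.03, 1.26], [-2.2, 2.34], [-1.47, 1.5], [-3.14, 3.14]. Speed limits (rad/s): [2.57, 2.57, 3.14, 3.14, 3.14, 3.14].

INTERFACE

Orientations are given as a unit quaternion [w, x, y, z].
In Python, from workcell import env gives the robot as it stands.
- The arm moves only by the tool carry_out, never from a script. Its argument "increments" is a list that holds one entry, the list of rows, each a list of 6 numbers: the shift along the tool's x, y, z each as a share of 50 cm, from -1 to 1, then the turn, a rotation vector about the tool's x, y, z each as a share of 2 pi rad, from -1 to 1. In form: [[[x, y, z, ax, ay, az], ...]]. A call has 1 to 5 rows; each row is the pose to reach, as a shift and turn from the pose commanded when the call began, along the tool's axes at that moment, turning the shorter way round; what a row does not reach only later rows make up. A row lasts 1/8 s, in which the tool goes at most 62.5 mm and 10.7 degrees, less where a joint would pass 70% of its speed; a pose out of reach is approached as far as the arm can. A call with a number of a shift or a turn outside -1 to 1 is refused whole. A call with a gripper value outside its range is refused whole. "jaw" is the closure, from 0 (fully open) to 1 (shut), set as the call begins (left out, the last holds). The fingers move at their own pace and stop on an object; "squeeze" is the grip in N (left out, the last holds). Time passes only in rows, so rows that repeat a pose let the fingers close. It gives the time, the measured TCP pose, the force, the opening and the grip force at its end, in the units of the state.
- env.get_state(): the state, without advancing time (a new reading comes with each control period).
- env.read_camera(name): name is "scene" or "top" or "wrist"; returns a dict with "frame" (480x640x3 uint8, blue, green, red), "z_map" (480x640 float32, m along the optical axis (not along the pixel's ray), 0 where there is no reading), "intrinsics" (3x3 intrinsics, pixels), "R" (3x3) and "t" (3): a world point X has camera coordinates R X + t; the wrist camera has in their place "T_tool_cam" (4x4, takes a point from camera to tool coordinates, whose origin is the TCP and whose axes are the flange's). Camera axes: x right, y down, z forward; pixel columns grow to the right and rows downward; lengths in m; the calibration is good to about 2 mm. A picture is of the moment at which its call begins: read the wrist's pose just before it.
- env.hand_in(): hands the job in; it is judged then, once.
Trained networks look in the newest picture that a camera, given by its name, has taken for a name from the list of things; names that differ only in an ending like _2 or _b are one class to them, and where a whole thing is asked for, a point or a joint stands for the part that bears it (a point fixed in the world has none). Each returns a list of dicts, best first, with "score" (0 to 1); they miss things now and then, are a little off and sometimes report something else, mostly with a low value. They report only what shows in the picture. A call takes as long as a camera call.
- env.find_in(camera, name): "position" ([x, y, z] in m, in world coordinates, good to about 4 mm: the middle of the surface that is visible of it).
The state is a dict: "clock": time; "joint_pos": joint angles; "qvel": joint speeds; "tau": joint torques, N m; "tcp_pos": TCP position; "orientation": TCP orientation; "wrist_force": force on the tool from outside, world axes, zero at the start; "ft_torque": the same for the moment, N m; "finger_gap": finger opening in m; "grip_force": force on a finger pad.
Only numpy, scipy, OpenCV 4.12 (cv2) and the standard library are available. Lean on these libraries where they do the work, as an engineer would, in place of code of your own. Each camera call takes 0.05 s, during which the arm holds its last target. There are 200 camera calls.

TASK

Before the press furnace is loaded, check how deep the ceramic ingot sits in the plunger channel of the taller plaster muffle: take the depth gauge from its leaning rest by the black handle and push its rod gently down the channel until the tip stands on the ingot; on the way the muffle's top face stops the sliding collar, which thereby marks the depth on the rod. Then draw the rod straight out and finish holding the gauge still and level, at least 15 cm above the bench and clear of everything, so that the mark can be read: do not put it down. Do not disturb the collar's mark, and leave the plunger, the blue cast and the glass dish where they stand.

Things in the scene. Friction and masses are not known exactly. Their poses are not given: they have to be found in the camera images.
- gauge: the depth gauge, loose, about 90 g: a steel rod 10 mm across with fine dark rings and a nose tapered from 10 to 5 mm over its last 4 mm, and a round black handle 14 mm across from 78 to 150 mm from the tip. Origin at the tip; its z axis runs along the rod from tip to handle; centre of mass 50 mm from the tip. It starts leaning in the rest at 45 degrees, tip low, handle up
- gauge_handle (a point): the middle of the gauge's handle, on its axis, 115 mm from the tip; about 107 mm above the bench at the start, with free room round it
- stop_collar (a joint): the sliding collar on the rod, an aluminium ring 10 mm tall: flange 26 mm across toward the tip, hub 17 mm across above. The value (m) is how far it is slid toward the handle: from the rod's tip to the collar's flat tip-side face is 14 mm + value. Range 0 to 46 mm, starts at 0 to 8 mm. About 1.5 N drags it; it stays wherever it is left
- collar_face (a point): centre of the collar's flat face, on the tip side
- gauge_rest: the gauge's leaning rest, fixed: grey base plate 120 x 64 x 12 mm, a steel fork on a post, a low toe cup. Origin under the plate, z up. The gauge lies in its x-z plane, tip in the toe cup at x = 45, z = 26 mm, handle rising toward -x; the fork carries the bare rod 60 to 68 mm from the tip, its cheeks reach 9 mm past the rod's axis; the gauge lifts out upward
- tall_muffle_mouth (a point): the middle of the channel's mouth in the flat top of the tall muffle, z up. The tall muffle is the taller of the two off-white plaster-like cylinders, 62 mm across and 66 mm high, standing fixed on the bench; its channel is a plain vertical round hole 14 mm across
- tall_muffle: that tall muffle; origin at the centre of its underside, z up; it and the short one may stand either way round
- ingot: the ceramic ingot at the bottom of the tall muffle's channel, 13 mm across, fixed, barely seen from outside; origin at the centre of its flat top face, 30 to 42 mm below the mouth
- short_muffle: the other muffle, 50 mm across and 46 mm high with a like channel, fixed; not to be measured. Origin at the centre of its underside
- plunger: a loose white alumina press plunger, 12 mm across and 38 mm high, standing on end; origin at the centre of its underside
- blue_cast: a loose small blue dental cast, 53 x 58 x 26 mm; origin at the centre of its underside
- dish: a loose small clear glass dish, 31 x 31 x 16 mm; origin at the centre of its underside

How it is judged:
By the outcome, as a careful person would: the job done as asked, in the order asked, and still so for the second after the job is handed in, while the arm keeps its last pose, push and grip.
It also fails if it takes over 54 s, if anything falls off the work surface, if the arm or the gripper's body presses on something with over 40 N, if the wrist force passes 120 N, or if a joint passes its speed limit or range.

## Working session

There is one attempt and no reset: what is moved stays moved. The work goes in short steps, Python scripts to look and compute and a tool call to move; the robot and the scene stay as the last step left them, time stands still between calls to the robot, and variables do not carry over. Pictures are saved under pics/ and viewed, at most 10 in all, crops included, and the job is handed in when it is done.

Besides the shell and the picture viewer there is one more tool, called after "Request:" as name([rows], argument=value, ...), one row to a line, values as JSON. carry_out: Moves the arm, as the interface text tells. Its arguments: {"type":"object","properties":{"increments":{"type":"array","items":{"type":"array","items":{"type":"array","items":{"type":"number","minimum":-1,"maximum":1}}}},"jaw":{"type":"number"},"squeeze":{"type":"number"}},"required":["increments"]}

```bash
mkdir -p pics
cat > h.py <<'E'
import numpy as np, cv2
from workcell import env
from scipy.spatial.transform import Rotation as Ro
def cloud(c):
    z=c["z_map"];K=c["intrinsics"];v,u=np.mgrid[:480,:640]
    P=np.stack([(u-K[0,2])/K[0,0]*z,(v-K[1,2])/K[1,1]*z,z],-1)
    return (P-c["t"])@c["R"]   # R^T (P-t)
def Rt(s):
    q=s["orientation"];return Ro.from_quat([q[1],q[2],q[3],q[0]])
E
python3 - <<'E'
from h import *
s=env.get_state();print(s)
for n in("scene","top"):
    c=env.read_camera(n);cv2.imwrite(f"pics/{n}0.png",c["frame"]);np.savez(f"{n}0.npz",**c)
    for k in("gauge","gauge_handle","collar_face","gauge_rest","tall_muffle","tall_muffle_mouth","short_muffle","plunger","blue_cast","dish"):
        print(n,k,[(np.round(d["position"],4).tolist(),round(d["score"],2)) for d in env.find_in(n,k)[:2]])
E
```

```text
{'clock': 0.0, 'joint_pos': array([-1.26160033e+00,  3.14012176e-01,  4.49933939e-02,  1.30358708e+00,
        1.65308053e-05,  1.43118385e+00]), 'qvel': array([ 0.00058261,  0.00053307, -0.00058963, -0.00160117, -0.0011949 ,
       -0.00092408]), 'tau': array([ 7.09088872e-04, -4.80628574e+01,  2.98533922e+01,  1.94901618e-02,
        1.02579168e-04, -7.20829945e-06]), 'tcp_pos': array([ 0.2493347 , -0.51761397,  0.24940802]), 'orientation': array([-9.02218749e-04,  9.74926455e-01,  2.22525477e-01, -6.83893782e-05]), 'wrist_force': array([0.09286496, 0.16579275, 0.39406582]), 'ft_torque': array([-0.02881822,  0.02470652,  0.03845472]), 'grip_force': 0.0, 'finger_gap': 0.08562031238464869}
scene gauge [([0.536, 0.1743, 0.0907], 0.9)]
scene gauge_handle [([0.5373, 0.175, 0.0892], 0.76)]
scene collar_face []
scene gauge_rest [([0.5174, 0.1868, 0.0078], 0.66)]
scene tall_muffle [([0.5427, 0.0171, 0.0625], 0.79)]
scene tall_muffle_mouth [([0.5474, 0.0153, 0.0598], 0.88), ([0.5034, -0.1282, 0.0431], 0.27)]
scene short_muffle [([0.4997, -0.1282, 0.0437], 0.9), ([0.654, 0.0097, 0.009], 0.31)]
scene plunger [([0.6539, 0.0665, 0.0309], 0.39)]
scene blue_cast [([0.5471, 0.0134, 0.062], 0.65), ([0.4261, 0.063, 0.0129], 0.59)]
scene dish [([0.6544, 0.0093, 0.0104], 0.64)]
top gauge [([0.5384, 0.1708, 0.0922], 0.7)]
top gauge_handle [([0.535, 0.1684, 0.091], 0.59), ([0.6513, 0.0095, 0.0095], 0.47)]
top collar_face [([0.4945, 0.1787, 0.0444], 0.55)]
top gauge_rest [([0.5229, 0.1664, 0.0117], 0.66)]
top tall_muffle [([0.5499, 0.0039, 0.0663], 0.66)]
top tall_muffle_mouth [([0.5509, -0.0018, 0.0648], 0.67)]
top short_muffle [([0.5012, -0.139, 0.044], 0.9)]
top plunger []
top blue_cast [([0.4303, 0.0588, 0.0161], 0.71)]
top dish [([0.6529, 0.0092, 0.0112], 0.53)]
```

View pics/scene0.png

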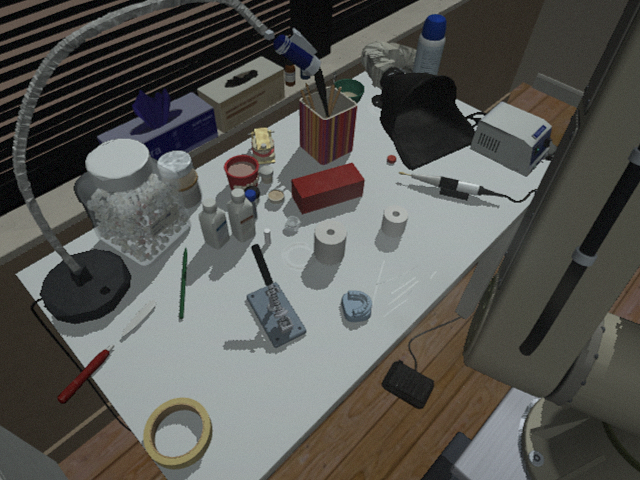

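View pics/top0.png

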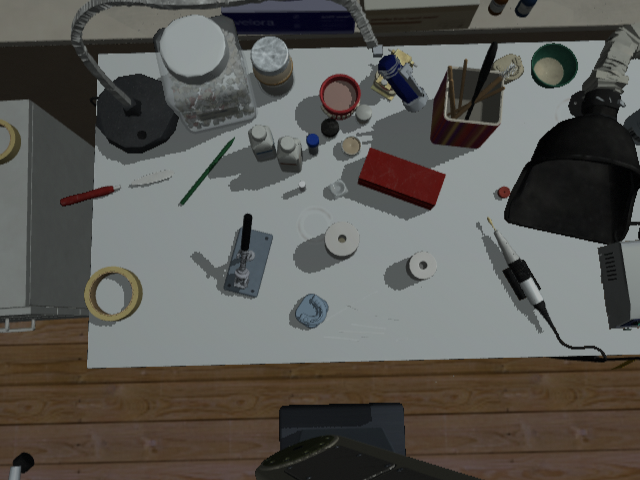

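The scene picture shows the gauge leaning in its rest, with the handle at (262,265), the tall muffle at (330,243) and the short muffle at (394,221). The top view has the handle at (247,232), the tall mouth at (342,240), the blue cast at (311,310), the plunger at (302,186) and the dish at (337,188).

Run:
```python
from h import *
for n in("scene","top"):
    c=dict(np.load(f"{n}0.npz"));P=cloud(c);f=c["frame"].astype(int);ok=c["z_map"]>0
    # muffle top
    m=ok&(abs(P[...,2]-.066)<.006)&(np.hypot(P[...,0]-.55,P[...,1]-.005)<.05)
    if n=="top": 
        pass
    Q=P[m];print(n,"mtop",m.sum(),np.median(Q[:,2]))
    (cx,cy),r=cv2.minEnclosingCircle((Q[:,:2]*1000).astype(np.float32));print("circle",cx,cy,r)
    hull=cv2.convexHull((Q[:,:2]*1000).astype(np.float32));print("ell",cv2.fitEllipse(hull))
    # hole: dark pixels in the image inside the top -> project to z=.066 
    K=c["intrinsics"];v,u=np.mgrid[:480,:640]
    d=np.stack([(u-K[0,2])/K[0,0],(v-K[1,2])/K[1,1],np.ones_like(u,float)],-1)@c["R"];o=-c["R"].T@c["t"]
    X=o+d*((.066-o[2])/d[...,2])[...,None]
    g=f.mean(-1);near=np.hypot(X[...,0]-cx/1000,X[...,1]-cy/1000)<.014
    thr=(np.percentile(g[near],90)+g[near].min())/2
    h=near&(g<thr);print("hole",h.sum(),X[h].mean(0),X[h].min(0),X[h].max(0),'cam',o)
    # handle
    m=ok&(f.max(-1)<60)&(P[...,2]>.05)&(P[...,2]<.16)&(abs(P[...,1]-.17)<.05)&(abs(P[...,0]-.53)<.09)
    Q=P[m];mu=Q.mean(0);w=np.linalg.svd(Q-mu)[2][0];w*=np.sign(w[2]);t=(Q-mu)@w
    print("handle",m.sum(),mu,w,t.min(),t.max(),mu+w*t.min(),mu+w*t.max(), "yaw",np.degrees(np.arctan2(w[1],w[0])),"el",np.degrees(np.arcsin(w[2])))
    # plate
    m=ok&(abs(P[...,2]-.012)<.005)&(np.hypot(P[...,0]-.52,P[...,1]-.17)<.09)
    b,gg,r_=f[...,0],f[...,1],f[...,2]; m&=(g<150)
    print("plate",m.sum(),cv2.minAreaRect((P[m][:,:2]*1000).astype(np.float32)))
    cv2.imwrite(f"pics/{n}crop.png",cv2.resize(c["frame"][200:360,200:400] if n=="top" else c["frame"][210:350,220:420],None,fx=4,fy=4,interpolation=cv2.INTER_CUBIC)[:600])
```

```text
scene mtop 653 0.06550634457285226
circle 553.730712890625 3.999797821044922 31.638315200805664
ell ((553.281982421875, 3.8723433017730713), (61.15327453613281, 62.57587432861328), 36.24339294433594)
hole 35 [0.55284736 0.00276886 0.066     ] [ 0.54648893 -0.00389446  0.066     ] [0.55903994 0.0096419  0.066     ] cam [0.17589556 0.44226136 0.74882712]
handle 314 [0.55725928 0.16642422 0.10906244] [ 0.67290519 -0.19479865  0.71361901] -0.08008603557755038 0.038015055875790765 [0.50336897 0.18202487 0.05191152] [0.58283981 0.15901894 0.13619071] yaw -16.14514817698321 el 45.53013570748503
plate 1504 ((522.7579345703125, 176.23849487304688), (64.56031799316406, 120.7919921875), 74.68903350830078)
top mtop 915 0.06546622484855452
circle 553.0750122070312 2.9520230293273926 30.835386276245117
ell ((552.888427734375, 3.0090372562408447), (60.748199462890625, 61.377525329589844), 176.79318237304688)
hole 47 [0.55420227 0.00263015 0.066     ] [ 0.54873585 -0.00323412  0.066     ] [0.55946755 0.00915065 0.066     ] cam [0.40977662 0.02860107 1.05238291]
handle 367 [0.55309986 0.16593053 0.103953  ] [ 0.66651882 -0.20535777  0.71664555] -0.07597496131149611 0.04553256173824925 [0.50246112 0.18153257 0.04950588] [0.58344817 0.15658006 0.13658371] yaw -17.12432636590041 el 45.778220920349796
plate 1588 ((522.5411376953125, 175.04916381835938), (64.48780822753906, 119.77730560302734), 74.80262756347656)
```

View pics/topcrop.png

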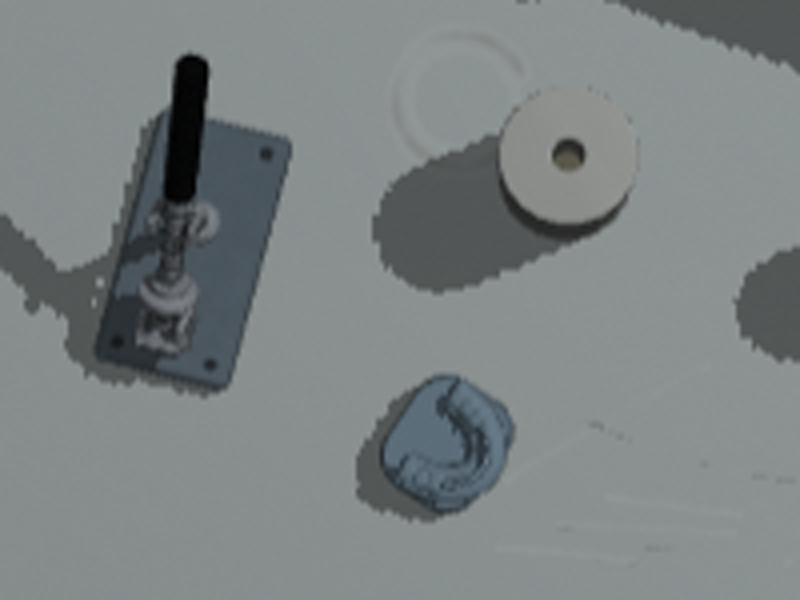

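The zoomed top view shows the handle with its end at (190,62), the fork at (183,220), the collar at (170,293) and the toe cup at (160,330). The tall mouth is a clean dark hole at (568,153). The plate fit and the handle fit agree: tip at (0.479,0.1875,0.026), handle middle at (0.558,0.166,0.107), azimuth -15.3°.

```bash
cat >> h.py <<'E'
D=np.array([np.cos(np.radians(-15.3)),np.sin(np.radians(-15.3)),0])  # horizontal heading of the handle
def pose(pitch):  # tool down, pitched forward (deg) along D
    z=np.array([0,0,-1.])*np.cos(np.radians(pitch))+D*np.sin(np.radians(pitch))
    y=np.cross([0,0,1],D);return Ro.from_matrix(np.c_[np.cross(y,z),y,z])
def row(p,R,s=None):
    s=s or env.get_state();R0=Rt(s)
    return np.round(np.r_[R0.inv().apply(np.array(p)-s["tcp_pos"])/.5,(R0.inv()*R).as_rotvec()/(2*np.pi)],4)
def st():
    s=env.get_state();print(round(s["clock"],2),s["tcp_pos"].round(4),Rt(s).as_matrix()[:,2].round(3),"j",s["joint_pos"].round(2),"F",s["wrist_force"].round(2),"gap",s["finger_gap"],s["grip_force"]);return s
E
python3 - <<'E'
from h import *
s=st();print(pose(0).as_matrix().round(3))
print(row((.558,.166,.25),pose(0)),row((.40,-.18,.25),pose(0)))
E
```

```text
1.1 [ 0.2495 -0.5181  0.2503] [-0. -0. -1.] j [-1.26  0.31  0.05  1.3  -0.    1.43] F [ 1.37  0.19 -0.15] gap 0.08523628370534361 0.0
[[-0.965  0.264  0.   ]
 [ 0.264  0.965  0.   ]
 [ 0.     0.    -1.   ]]
[ 1.1496e+00 -9.6500e-01  5.0000e-04 -0.0000e+00  0.0000e+00 -3.8610e-01] [ 0.5646 -0.4786  0.0006 -0.      0.     -0.3861]
```

Request:
carry_out([
  [[0.565, -0.479, 0, 0, 0, -0.386], [0.565, -0.479, 0, 0, 0, -0.386], [0.565, -0.479, 0, 0, 0, -0.386], [0.565, -0.479, 0, 0, 0, -0.386], [0.565, -0.479, 0, 0, 0, -0.386]],
], jaw=0, squeeze=60)

```text
clock: 1.72
tcp_pos: [0.3771, -0.2309, 0.2506]
orientation: [0.001, 0.767, 0.641, 0.0]
wrist_force: [0.7, -0.1, 0.8]
finger_gap: 0.0856
grip_force: 0.0
```

Run:
```python
from h import *
s=st();print(row((.558,.166,.22),pose(0)))
```

```text
1.73 [ 0.3771 -0.2309  0.2506] [ 0.001 -0.001 -1.   ] j [-0.73  0.06 -0.27  1.24  0.    1.02] F [ 0.68 -0.12  0.81] gap 0.08558527376902696 0.0
[ 8.455e-01  2.147e-01  6.090e-02  1.000e-04  2.000e-04 -2.360e-01]
```

Request:
carry_out([
  [[0.83, 0.21, 0, 0, 0, -0.236], [0.83, 0.21, 0, 0, 0, -0.236], [0.83, 0.21, 0, 0, 0, -0.236], [0.83, 0.21, 0, 0, 0, -0.236], [0.83, 0.21, 0, 0, 0, -0.236]],
])

```text
clock: 2.35
tcp_pos: [0.5082, 0.0532, 0.2506]
orientation: [0.001, 0.395, 0.919, 0.0]
wrist_force: [0.4, -0.6, 0.8]
finger_gap: 0.0856
grip_force: 0.0
```

Run:
```python
from h import *
s=st();print(row((.558,.166,.20),pose(0)))
```

```text
2.35 [0.5082 0.0532 0.2506] [ 0.001 -0.    -1.   ] j [-0.05  0.19 -0.12  1.26 -0.    0.76] F [ 0.4  -0.57  0.82] gap 0.08556871859824383 0.0
[ 9.520e-02  2.275e-01  1.013e-01  0.000e+00  2.000e-04 -8.660e-02]
```

Request:
carry_out([
  [[0.095, 0.222, 0, 0, 0, -0.085], [0.095, 0.222, 0, 0, 0, -0.085], [0.095, 0.222, 0, 0, 0, -0.085], [0.095, 0.222, 0, 0, 0, -0.085], [0.095, 0.222, 0, 0, 0, -0.085]],
])

```text
clock: 2.98
tcp_pos: [0.5558, 0.1612, 0.2503]
orientation: [-0.0, 0.143, 0.99, -0.0]
wrist_force: [-0.1, 0.0, 0.5]
finger_gap: 0.0855
grip_force: 0.0
```

Run:
```python
from h import *
s=st();print(row((.558,.166,.107),pose(0)))
c=env.read_camera("wrist");T=c["T_tool_cam"];cv2.imwrite("pics/w1.png",c["frame"])
K=c["intrinsics"];z=c["z_map"];v,u=np.mgrid[:480,:640]
P=np.stack([(u-K[0,2])/K[0,0]*z,(v-K[1,2])/K[1,1]*z,z],-1)@T[:3,:3].T+T[:3,3]
W=P@Rt(s).as_matrix().T+s["tcp_pos"];f=c["frame"].astype(int)
m=(z>0)&(f.max(-1)<60)&(W[...,2]>.07)&(W[...,2]<.15)&(np.hypot(W[...,0]-.558,W[...,1]-.166)<.05)
Q=W[m];mu=Q.mean(0);w=np.linalg.svd(Q-mu)[2][0];w*=np.sign(w[2]);t=(Q-mu)@w
print(m.sum(),mu,w,mu+w*t.min(),mu+w*t.max(),np.degrees(np.arctan2(w[1],w[0])))
```

```text
2.98 [0.5558 0.1612 0.2503] [-0. -0. -1.] j [ 0.14  0.32  0.06  1.31 -0.    0.43] F [-0.06  0.    0.48] gap 0.08550636604964645 0.0
[-0.0015  0.0105  0.2867 -0.     -0.     -0.0032]
1573 [0.55979392 0.1636157  0.11274113] [ 0.68488167 -0.19310169  0.70260147] [0.52092335 0.17457522 0.07286488] [0.58296985 0.15708127 0.13651669] -15.74574426325905
```

View pics/w1.png

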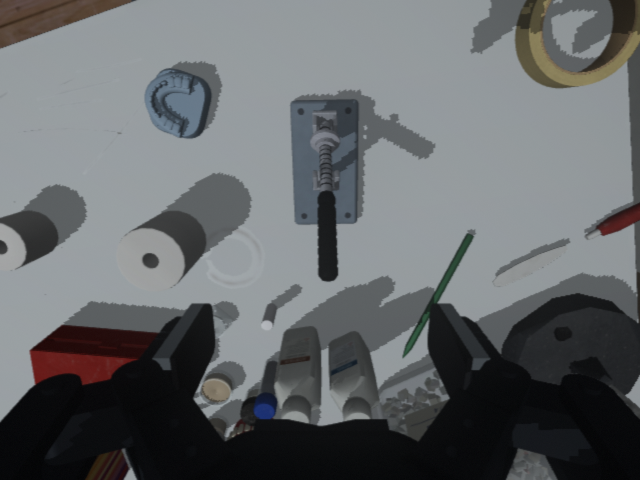

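The wrist view shows the handle at (327,235) between the open fingers, with nothing below the fingertips except the rest, and the bottles and plunger beyond. The wrist fit agrees with the fixed cameras to about 2 mm.

Request:
carry_out([
  [[-0.002, 0.009, 0.125, 0, 0, -0.003], [-0.002, 0.009, 0.22, 0, 0, -0.003], [-0.002, 0.009, 0.287, 0, 0, -0.003], [-0.002, 0.009, 0.287, 0, 0, -0.003], [-0.002, 0.009, 0.287, 0, 0, -0.003]],
])

```text
clock: 3.65
tcp_pos: [0.5592, 0.1653, 0.1084]
orientation: [0.001, 0.133, 0.991, 0.0]
wrist_force: [-0.3, -0.6, 0.5]
finger_gap: 0.0856
grip_force: 0.0
```

Request:
carry_out([
  [[0, 0, 0, 0, 0, 0], [0, 0, 0, 0, 0, 0], [0, 0, 0, 0, 0, 0], [0, 0, 0, 0, 0, 0], [0, 0, 0, 0, 0, 0]],
], jaw=1, squeeze=60)

```text
clock: 4.28
tcp_pos: [0.5584, 0.1658, 0.1071]
orientation: [0.0, 0.132, 0.991, -0.0]
wrist_force: [-0.1, 0.3, 2.9]
finger_gap: 0.0124
grip_force: 58.4
```

Request:
carry_out([
  [[0, 0, 0, 0, 0, 0], [0, 0, 0, 0, 0, 0], [0, 0, 0, 0, 0, 0], [0, 0, 0, 0, 0, 0], [0, 0, 0, 0, 0, 0]],
])

```text
clock: 4.9
tcp_pos: [0.5585, 0.1657, 0.107]
orientation: [0.0, 0.132, 0.991, 0.0]
wrist_force: [0.5, -0.3, 4.5]
finger_gap: 0.0127
grip_force: 58.4
```

Run:
```python
from h import *
s=st()
```

```text
4.9 [0.5585 0.1657 0.107 ] [ 0.001 -0.    -1.   ] j [ 0.15  0.41 -0.18  0.98 -0.    0.42] F [ 0.46 -0.32  4.5 ] gap 0.012692478363482957 58.42171311378479
```

Request:
carry_out([
  [[0, 0, -0.04, 0, 0, 0], [0, 0, -0.08, 0, 0, 0], [0, 0, -0.15, 0, 0, 0], [0, 0, -0.22, 0, 0, 0], [0, 0, -0.26, 0, 0, 0]],
])

```text
clock: 5.52
tcp_pos: [0.5583, 0.1659, 0.2378]
orientation: [0.0, 0.132, 0.991, 0.0]
wrist_force: [0.3, 0.0, 0.2]
finger_gap: 0.0124
grip_force: 58.6
```

Run:
```python
from h import *
s=st()
print(row((.53,.09,.24),pose(45)), row((.553,.003,.24),pose(45)))
```

```text
5.53 [0.5583 0.1659 0.2378] [ 0.  0. -1.] j [0.15 0.33 0.04 1.28 0.   0.42] F [0.28 0.04 0.24] gap 0.012383088056017101 58.610331416130066
[ 0.0149 -0.1612 -0.0045  0.0002 -0.1249  0.0003] [-7.510e-02 -3.171e-01 -4.500e-03  2.000e-04 -1.249e-01  3.000e-04]
```

Request:
carry_out([
  [[0, -0.06, -0.01, 0, -0.025, 0], [-0.02, -0.13, -0.01, 0, -0.05, 0], [-0.04, -0.2, -0.01, 0, -0.075, 0], [-0.06, -0.27, -0.01, 0, -0.1, 0], [-0.075, -0.317, -0.01, 0, -0.125, 0]],
])

```text
clock: 6.15
tcp_pos: [0.5517, 0.0019, 0.2414]
orientation: [0.381, 0.122, 0.915, -0.051]
wrist_force: [1.0, 0.0, -2.1]
finger_gap: 0.0127
grip_force: 58.5
```

Request:
carry_out([
  [[0, 0, 0, 0, 0, 0], [0, 0, 0, 0, 0, 0], [0, 0, 0, 0, 0, 0]],
])

```text
clock: 6.52
tcp_pos: [0.556, 0.0034, 0.2451]
orientation: [0.381, 0.122, 0.915, -0.05]
wrist_force: [-0.4, 1.3, -0.2]
finger_gap: 0.013
grip_force: 58.8
```

Run:
```python
from h import *
s=st();p=s["tcp_pos"]
for n in("scene","top","wrist"):
    c=env.read_camera(n)
    if n=="wrist":
        T=c["T_tool_cam"];K=c["intrinsics"];z=c["z_map"];v,u=np.mgrid[:480,:640]
        W=(np.stack([(u-K[0,2])/K[0,0]*z,(v-K[1,2])/K[1,1]*z,z],-1)@T[:3,:3].T+T[:3,3])@Rt(s).as_matrix().T+p
    else: W=cloud(c)
    np.savez(f"{n}2.npz",W=W,**c)
    m=(c["z_map"]>0)&(np.hypot(W[...,0]-p[0],W[...,1]-p[1])<.03)&(W[...,2]>.09)&(W[...,2]<p[2]-.03)
    vv,uu=np.nonzero(m);print(n,m.sum())
    if m.sum()>20:
        for lo in np.arange(.09,.2,.01):
            k=W[m][:,2];k=(k>lo)&(k<lo+.01)
            if k.any(): print("  %.2f"%lo,k.sum(),W[m][k].mean(0).round(4),np.ptp(W[m][k],0).round(4))
a=np.load("scene2.npz")["frame"][170:290,250:410];b=np.load("wrist2.npz")["frame"]
cv2.imwrite("pics/v2.png",np.hstack([cv2.resize(a,(480,360),interpolation=cv2.INTER_CUBIC),cv2.resize(b,(320,240)).repeat(1,0) if 0 else cv2.copyMakeBorder(cv2.resize(b,(320,240)),0,120,0,0,0)]))
```

```text
6.53 [0.556  0.0034 0.2451] [ 0.685 -0.184 -0.705] j [-0.07 -0.2  -0.83  0.16 -0.14  0.14] F [-0.4   1.28 -0.25] gap 0.012986119772218297 58.76315474510193
scene 257
  0.13 9 [0.5575 0.0058 0.138 ] [0.0067 0.0036 0.0038]
  0.14 8 [0.5571 0.0056 0.1423] [0.0064 0.0043 0.0037]
  0.15 76 [0.5554 0.0077 0.1577] [0.0276 0.0258 0.0064]
  0.16 55 [0.5571 0.0059 0.1637] [0.0175 0.0165 0.0097]
  0.17 22 [0.5566 0.0057 0.175 ] [0.0067 0.0101 0.0088]
  0.18 26 [0.5566 0.006  0.1853] [0.0062 0.0088 0.0094]
  0.19 25 [0.5571 0.0061 0.195 ] [0.0084 0.008  0.0094]
  0.20 26 [0.5572 0.0057 0.2044] [0.0104 0.0076 0.0087]
top 92
  0.15 34 [0.5509 0.0067 0.1573] [0.0221 0.0127 0.0061]
  0.16 36 [0.5549 0.0053 0.1635] [0.0174 0.0126 0.0071]
  0.17 8 [0.5552 0.0032 0.175 ] [0.0033 0.0092 0.0065]
  0.18 5 [0.556  0.0053 0.1832] [0.0055 0.0059 0.0053]
  0.19 7 [0.5546 0.003  0.1933] [0.0023 0.0078 0.0081]
wrist 3791
  0.13 76 [0.5557 0.002  0.1382] [0.0054 0.0096 0.0063]
  0.14 177 [0.5552 0.0021 0.1432] [0.0063 0.0095 0.0074]
  0.15 968 [0.5524 0.0029 0.158 ] [0.0245 0.0261 0.0064]
  0.16 706 [0.5549 0.0024 0.1643] [0.0194 0.017  0.01  ]
  0.17 362 [0.5554 0.0021 0.1751] [0.0074 0.0098 0.01  ]
  0.18 399 [0.5555 0.0022 0.1852] [0.0077 0.0099 0.01  ]
  0.19 417 [0.5554 0.0022 0.1951] [0.0073 0.0097 0.0099]
  0.20 466 [0.5554 0.0021 0.2051] [0.0072 0.0102 0.01  ]
```

View pics/v2.png

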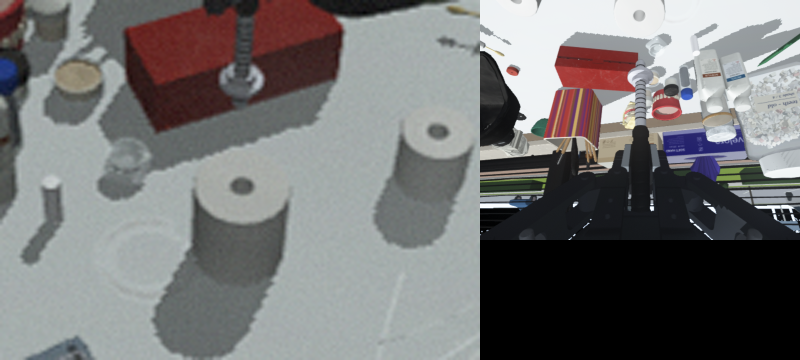

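Both views show the rod hanging vertical above and just behind the tall muffle: collar at (240,82) in the left crop, mouth at (241,186). All fits say vertical within about 0.5°. Next I refine the axis-to-mouth offset per camera with fits of known radius.

Run:
```python
from h import *
from scipy.optimize import least_squares as ls
s=st();p=s["tcp_pos"]
for n in("scene","top","wrist"):
    c=dict(np.load(f"{n}2.npz"));W=c["W"];ok=c["z_map"]>0
    ax=[]
    for lo,hi,r in((.17,.208,.005),(.1385,.15,.005),(.154,.1605,.013)):
        m=ok&(np.hypot(W[...,0]-p[0],W[...,1]-p[1])<.02)&(W[...,2]>lo)&(W[...,2]<hi);Q=W[m]
        if r>.01: Q=Q[np.hypot(*(Q[:,:2]-[.5585,.0028]).T)>.0105]
        if len(Q)<6: continue
        f=ls(lambda a:np.hypot(Q[:,0]-a[0],Q[:,1]-a[1])-r,[p[0],p[1]],loss="soft_l1",f_scale=.0007);ax.append((lo,len(Q),f.x.round(4)))
    m=ok&(abs(W[...,2]-.066)<.004)&(np.hypot(W[...,0]-.553,W[...,1]-.003)<.045);Q=(W[m][:,:2]*1000).astype(np.float32)
    o=Q.min(0),Q.max(0)
    h=cv2.convexHull(Q);
    f=ls(lambda a:np.hypot(*(h[:,0]-a[:2]).T)-a[2],[553,3,31],loss="soft_l1")
    print(n,ax,"muffle",m.sum(),f.x.round(1),"z",np.median(W[m][:,2]).round(4))
    m=ok&(np.hypot(W[...,0]-p[0],W[...,1]-p[1])<.02)&(W[...,2]>.1)
    print("  lowest z",np.sort(W[m][:,2])[:5].round(4))
```

```text
6.67 [0.5548 0.0034 0.2435] [ 0.684 -0.185 -0.706] j [-0.07 -0.2  -0.84  0.16 -0.14  0.14] F [ 0.1   0.17 -0.4 ] gap 0.012500507894340611 58.77002835273743
scene [(0.17, 96, array([0.5593, 0.003 ])), (0.1385, 12, array([0.5541, 0.009 ])), (0.154, 51, array([0.5592, 0.0023]))] muffle 627 [552.7   4.2  30.8] z 0.0655
  lowest z [0.1359 0.1364 0.1373 0.1373 0.138 ]
top [(0.17, 20, array([0.5589, 0.0027])), (0.154, 14, array([0.5594, 0.0018]))] muffle 25 [514.   14.3  48.7] z 0.0652
  lowest z [0.1538 0.1544 0.1544 0.1546 0.1555]
wrist [(0.17, 1547, array([0.5508, 0.0033])), (0.1385, 219, array([0.5508, 0.0036])), (0.154, 601, array([0.5596, 0.0017]))] muffle 6180 [554.2   1.3  30.4] z 0.0672
  lowest z [0.1337 0.1347 0.1348 0.1349 0.1351]
```

Run:
```python
from h import *
s=st();print(row((.5496,.0036,.205),pose(45)))
```

```text
6.67 [0.5548 0.0034 0.2435] [ 0.684 -0.185 -0.706] j [-0.07 -0.2  -0.84  0.16 -0.14  0.14] F [ 0.1   0.17 -0.4 ] gap 0.012500507894340611 58.77002835273743
[ 0.0618 -0.0023  0.0472  0.0004  0.0002  0.0003]
```

Request:
carry_out([
  [[0.02, -0.002, 0.015, 0, 0, 0], [0.04, -0.002, 0.03, 0, 0, 0], [0.062, -0.002, 0.047, 0, 0, 0], [0.062, -0.002, 0.047, 0, 0, 0], [0.062, -0.002, 0.047, 0, 0, 0]],
])

```text
clock: 7.3
tcp_pos: [0.5484, 0.0035, 0.2042]
orientation: [0.38, 0.122, 0.916, -0.05]
wrist_force: [-0.3, 0.1, -1.2]
finger_gap: 0.0125
grip_force: 58.8
```

Request:
carry_out([
  [[0, 0, 0, 0, 0, 0], [0, 0, 0, 0, 0, 0], [0, 0, 0, 0, 0, 0]],
])

```text
clock: 7.68
tcp_pos: [0.5477, 0.0033, 0.2036]
orientation: [0.38, 0.122, 0.916, -0.051]
wrist_force: [-0.4, 0.8, -1.1]
finger_gap: 0.0125
grip_force: 58.8
```

```bash
cat > m.py <<'E'
from h import *
from scipy.optimize import least_squares as ls
s=st();p=s["tcp_pos"];z0=p[2]-.115
for n in("scene","top","wrist"):
    c=env.read_camera(n)
    if n=="wrist":
        T=c["T_tool_cam"];K=c["intrinsics"];z=c["z_map"];v,u=np.mgrid[:480,:640]
        W=(np.stack([(u-K[0,2])/K[0,0]*z,(v-K[1,2])/K[1,1]*z,z],-1)@T[:3,:3].T+T[:3,3])@Rt(s).as_matrix().T+p
    else: W=cloud(c)
    ok=c["z_map"]>0;cam=(-c["R"].T@c["t"])[:2] if n!="wrist" else p[:2]-.3*D[:2]
    d=(p[:2]-cam);d/=np.linalg.norm(d);ax=[]
    for lo,hi in((z0+.008,z0+.02),(z0+.04,z0+.075)):
        Q=W[ok&(np.hypot(W[...,0]-p[0],W[...,1]-p[1])<.02)&(W[...,2]>lo)&(W[...,2]<hi)]
        if len(Q)<6: continue
        f=ls(lambda a:np.hypot(Q[:,0]-a[0],Q[:,1]-a[1])-.005,p[:2]+.008*d,loss="soft_l1",f_scale=.0007);ax.append((len(Q),f.x.round(4)))
    m=ok&(abs(W[...,2]-.066)<.004)&(np.hypot(W[...,0]-.553,W[...,1]-.003)<.035);Q=(W[m][:,:2]*1000).astype(np.float32)
    h=cv2.convexHull(Q) if m.sum()>9 else np.zeros((3,1,2));f=ls(lambda a:np.hypot(*(h[:,0]-a[:2]).T)-31,[553,3],loss="soft_l1")
    print(n,ax,"muffle",m.sum(),f.x.round(1))
    np.savez(f"{n}3.npz",W=W,**c)
st()
E
python3 m.py
```

```text
7.67 [0.5477 0.0033 0.2036] [ 0.683 -0.185 -0.707] j [-0.07 -0.16 -0.92  0.03 -0.14  0.14] F [-0.44  0.84 -1.07] gap 0.012453397263769048 58.7750369310379
scene [(12, array([0.5508, 0.0029])), (79, array([0.5511, 0.0028]))] muffle 603 [552.8   4.2]
top [(16, array([0.5416, 0.0046]))] muffle 53 [552.9   3. ]
wrist [(227, array([0.542 , 0.0032])), (1409, array([0.5424, 0.0034]))] muffle 7613 [552.6   1.6]
7.83 [0.5475 0.0034 0.2033] [ 0.683 -0.185 -0.707] j [-0.07 -0.16 -0.92  0.03 -0.14  0.14] F [-0.31 -0.78 -0.71] gap 0.012667116934561563 58.77684831619263
```

```bash
cat > k.py <<'E'
from h import *
from scipy.optimize import least_squares as ls
X=[([-1.2616,.314,.045,1.3036],[.24933,-.51761,.24941],[0,0,-1]),([-.73,.06,-.27,1.24],[.3771,-.2309,.2506],[.001,-.001,-1]),
([-.05,.19,-.12,1.26],[.5082,.0532,.2506],[0,0,-1]),([.14,.32,.06,1.31],[.5558,.1612,.2503],[0,0,-1]),([.15,.41,-.18,.98],[.5585,.1657,.107],[0,0,-1]),
([.15,.33,.04,1.28],[.5583,.1659,.2378],[0,0,-1]),([-.07,-.2,-.83,.16],[.556,.0034,.2451],[.685,-.184,-.705]),([-.07,-.16,-.92,.03],[.5477,.0033,.2036],[.683,-.185,-.707])]
s=env.get_state();X.append((s["joint_pos"][:4],s["tcp_pos"],Rt(s).as_matrix()[:,2]))
J=np.array([x[0] for x in X]);P=np.array([x[1] for x in X]);Z=np.array([x[2] for x in X])
def wr(p,z,j1,L3): # planar wrist r,z
    e=np.array([np.cos(j1),np.sin(j1),0]);q=p-L3*z;return np.array([q@e,q[2]])
def fk(a,j2,j3):return np.array([a[0]+a[2]*np.sin(j2+a[3])+a[4]*np.cos(j2-j3+a[5]),a[1]+a[2]*np.cos(j2+a[3])-a[4]*np.sin(j2-j3+a[5])])
res=lambda a:np.concatenate([fk(a,J[i,1],J[i,2])-wr(P[i],Z[i],J[i,0],a[6]) for i in range(len(X))])
f=min((ls(res,x0) for x0 in ([0,.15,.3,0,.3,0,.25],[0,.1,.35,-.3,.35,.3,.2],[.1,.1,.25,.3,.25,-.3,.2])),key=lambda f:f.cost)
print(f.x.round(3),"rms mm",np.sqrt(np.mean(f.fun**2))*1000, "j2-j3+j4",(J[:,1]-J[:,2]+J[:,3]).round(3))
a=f.x
for tz in (.203,.18,.16,.15,.14):
  for pit in (45,40):
    z=pose(pit).as_matrix()[:,2];w=wr(np.array([.5495,.0036,tz]),z,-.07,a[6]);g=ls(lambda q:fk(a,*q)-w,[-.16,-.92]).x;print(tz,pit,g.round(3))
E
python3 k.py
python3 - <<'E'
from h import *
from scipy.optimize import least_squares as ls
for n in("wrist","scene","top"):
    c=dict(np.load(n+"3.npz"));W=c["W"];ok=c["z_map"]>0;p=[.551,.003]
    Q=W[ok&(np.hypot(W[...,0]-p[0],W[...,1]-p[1])<.02)&(W[...,2]>.112)&(W[...,2]<.1185)];Q=Q[np.hypot(*(Q[:,:2]-p).T)>.0105]
    f=ls(lambda a:np.hypot(Q[:,0]-a[0],Q[:,1]-a[1])-.013,p,loss="soft_l1",f_scale=.0007).x
    R=W[ok&(np.hypot(W[...,0]-p[0],W[...,1]-p[1])<.012)&(W[...,2]>.128)&(W[...,2]<.165)]
    g=c["frame"].mean(-1);m=ok&(np.hypot(W[...,0]-.5535,W[...,1]-.002)<.015)&(W[...,2]<.068)&(W[...,2]>.0)
    t=np.percentile(g[m],90) if m.any() else 0;h=m&((g<.6*t)|(W[...,2]<.06));H=W[h]
    print(n,"collar",len(Q),f.round(4),"rod y mid",(R[:,1].min()+R[:,1].max())/2,"xmin",R[:,0].min() ,"hole px",h.sum(),H.mean(0).round(4) if len(H) else 0, np.median(W[h][:,2]) if len(H) else 0)
a=np.load("scene3.npz")["frame"][180:300,270:400];b=np.load("wrist3.npz")["frame"][0:240,200:440]
cv2.imwrite("pics/v3.png",np.hstack([cv2.resize(a,(390,360),interpolation=cv2.INTER_CUBIC),cv2.resize(b,(360,360),interpolation=cv2.INTER_CUBIC)]))
E
```

```text
[ 0.003  0.231  0.519 -0.007  0.413 -0.138  0.423] rms mm 1.1042410804456386 j2-j3+j4 [1.573 1.57  1.57  1.57  1.57  1.57  0.79  0.79  0.795]
0.203 45 [-0.153 -0.917]
0.203 40 [-0.132 -0.828]
0.18 45 [-0.114 -0.958]
0.18 40 [-0.099 -0.869]
0.16 45 [-0.074 -0.991]
0.16 40 [-0.066 -0.902]
0.15 45 [-0.053 -1.007]
0.15 40 [-0.048 -0.918]
0.14 45 [-0.031 -1.023]
0.14 40 [-0.03  -0.934]
wrist collar 676 [0.5513 0.0017] rod y mid 0.0012431763388930381 xmin 0.5440922825794922 hole px 230 [ 5.589e-01 -3.000e-04  5.550e-02] 0.0556486310578749
scene collar 47 [0.5515 0.0027] rod y mid 0.0049966212714008815 xmin 0.5447060964895803 hole px 31 [ 0.5569 -0.0013  0.058 ] 0.05812179056440688
top collar 16 [0.5521 0.0023] rod y mid 0.0031341664462290397 xmin 0.5450761500603911 hole px 4 [0.5405 0.0038 0.0659] 0.06556960656497526
```

View pics/v3.png

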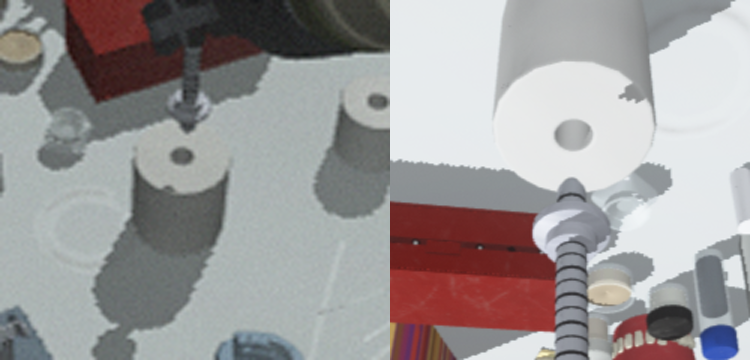

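The left crop shows the nose at (188,125) just short of the mouth at (182,155). The wrist crop shows the mouth at (572,134) ahead of the nose at (570,185). Joint 3 would come within 0.01 of its limit at full depth, so I yaw the tool 30° about the rod first.

```bash
sed -i 's/-15\.3/-45.3/g' h.py
python3 - <<'E'
from h import *
s=st();print(row((.55,.0056,.21),pose(45)))
E
```

```text
7.83 [0.5475 0.0034 0.2033] [ 0.683 -0.185 -0.707] j [-0.07 -0.16 -0.92  0.03 -0.14  0.14] F [-0.31 -0.78 -0.71] gap 0.012667116934561563 58.77684831619263
[-0.012   0.0056 -0.0069  0.0592  0.      0.0592]
```

Request:
carry_out([
  [[-0.012, 0.001, -0.007, 0.012, 0, 0.012], [-0.012, 0.002, -0.007, 0.024, 0, 0.024], [-0.012, 0.004, -0.007, 0.042, 0, 0.042], [-0.012, 0.005, -0.007, 0.0592, 0, 0.0592], [-0.012, 0.0056, -0.007, 0.0592, 0, 0.0592]],
])

```text
clock: 8.45
tcp_pos: [0.5516, 0.007, 0.2101]
orientation: [0.353, 0.355, 0.853, -0.147]
wrist_force: [-0.5, 0.2, -1.4]
finger_gap: 0.0127
grip_force: 58.9
```

Request:
carry_out([
  [[0, 0, 0, 0, 0, 0], [0, 0, 0, 0, 0, 0], [0, 0, 0, 0, 0, 0]],
])

```text
clock: 8.82
tcp_pos: [0.5494, 0.005, 0.21]
orientation: [0.353, 0.356, 0.852, -0.147]
wrist_force: [0.4, -0.7, -1.6]
finger_gap: 0.0125
grip_force: 58.9
```

```bash
cat > c.py <<'E'
from h import *
from scipy.optimize import least_squares as ls
for n in("wrist","scene","top"):
    s=env.get_state();q=s["tcp_pos"];p=q[:2]+.0041*D[:2];c=env.read_camera(n)
    if n=="wrist":
        T=c["T_tool_cam"];K=c["intrinsics"];z=c["z_map"];v,u=np.mgrid[:480,:640]
        W=(np.stack([(u-K[0,2])/K[0,0]*z,(v-K[1,2])/K[1,1]*z,z],-1)@T[:3,:3].T+T[:3,3])@Rt(s).as_matrix().T+q
    else: W=cloud(c)
    ok=c["z_map"]>0;out=[]
    zc=q[2]-.115+.0265
    Q=W[ok&(np.hypot(W[...,0]-p[0],W[...,1]-p[1])<.02)&(abs(W[...,2]-zc)<.0035)];Q=Q[np.hypot(*(Q[:,:2]-p).T)>.0105]
    f=ls(lambda a:np.hypot(Q[:,0]-a[0],Q[:,1]-a[1])-.013,p,loss="soft_l1",f_scale=.0007).x
    ax=[]
    for lo,hi in((.006,.018),(.04,.06),(.06,.075)):
        R=W[ok&(np.hypot(W[...,0]-p[0],W[...,1]-p[1])<.014)&(W[...,2]>q[2]-.115+lo)&(W[...,2]<q[2]-.115+hi)]
        ax.append(np.r_[len(R),R.mean(0).round(4)] if len(R) else 0)
    m=ok&(abs(W[...,2]-.066)<.004)&(np.hypot(W[...,0]-.553,W[...,1]-.003)<.035);h=cv2.convexHull((W[m][:,:2]*1000).astype(np.float32))
    g=ls(lambda a:np.hypot(*(h[:,0]-a[:2]).T)-31,[553,3],loss="soft_l1").x
    print(n,"tcp",q.round(4),"collar",len(Q),f.round(4),"muffle",m.sum(),g.round(1));print("  rod",ax)
st()
E
python3 c.py
```

```text
wrist tcp [0.5494 0.005  0.21  ] collar 700 [0.5521 0.0014] muffle 7794 [552.5   1.9]
  rod [array([2.430e+02, 5.484e-01, 4.200e-03, 1.069e-01]), array([7.570e+02, 5.487e-01, 4.100e-03, 1.454e-01]), array([6.470e+02, 5.487e-01, 4.100e-03, 1.627e-01])]
scene tcp [0.5496 0.0051 0.2101] collar 48 [0.5518 0.002 ] muffle 617 [553.1   4. ]
  rod [array([1.200e+01, 5.494e-01, 6.600e-03, 1.056e-01]), array([5.    , 0.5513, 0.0075, 0.1383]), 0]
top tcp [0.5497 0.0052 0.2101] collar 16 [0.5515 0.0018] muffle 178 [550.6   1.9]
  rod [0, array([2.    , 0.5495, 0.0073, 0.148 ]), 0]
8.97 [0.5498 0.0053 0.2101] [ 0.497 -0.503 -0.707] j [ 0.16  0.02 -0.68  0.34 -0.61  0.78] F [-0.76  0.36 -0.09] gap 0.012376274391718602 58.935808539390564
```

Run:
```python
from h import *
s=st()
for z in(.21,.18,.165):print(row((.5504,.0061,z),pose(45)))
```

```text
8.97 [0.5498 0.0053 0.2101] [ 0.497 -0.503 -0.707] j [ 0.16  0.02 -0.68  0.34 -0.61  0.78] F [-0.76  0.36 -0.09] gap 0.012376274391718602 58.935808539390564
[ 0.0004  0.002  -0.     -0.      0.     -0.0001]
[ 0.0429  0.002   0.0424 -0.      0.     -0.0001]
[ 0.0641  0.002   0.0636 -0.      0.     -0.0001]
```

Request:
carry_out([
  [[0, 0.002, 0, 0, 0, 0], [0.021, 0.002, 0.021, 0, 0, 0], [0.043, 0.002, 0.0425, 0, 0, 0], [0.054, 0.002, 0.0535, 0, 0, 0], [0.064, 0.002, 0.0636, 0, 0, 0]],
])

```text
clock: 9.6
tcp_pos: [0.5509, 0.0064, 0.1648]
orientation: [0.353, 0.356, 0.852, -0.147]
wrist_force: [0.3, -1.0, -1.0]
finger_gap: 0.0125
grip_force: 59.0
```

Request:
carry_out([
  [[0, 0, 0, 0, 0, 0], [0, 0, 0, 0, 0, 0], [0, 0, 0, 0, 0, 0]],
])

```text
clock: 9.98
tcp_pos: [0.5508, 0.0064, 0.1653]
orientation: [0.353, 0.356, 0.852, -0.147]
wrist_force: [-1.7, -0.2, -1.3]
finger_gap: 0.0124
grip_force: 59.0
```

```bash
python3 c.py
python3 - <<'E'
from h import *
s=env.get_state();print(s["wrist_force"],s["ft_torque"])
a=env.read_camera("scene")["frame"][180:300,270:400];b=env.read_camera("wrist")["frame"][0:240,200:440]
cv2.imwrite("pics/v4.png",np.hstack([cv2.resize(a,(390,360),interpolation=cv2.INTER_CUBIC),cv2.resize(b,(360,360),interpolation=cv2.INTER_CUBIC)]))
E
```

```text
wrist tcp [0.5508 0.0064 0.1653] collar 680 [0.5535 0.0027] muffle 6718 [552.5   2. ]
  rod [array([7.790e+02, 5.498e-01, 8.300e-03, 6.610e-02]), array([7.610e+02, 5.501e-01, 5.400e-03, 1.007e-01]), array([6.490e+02, 5.501e-01, 5.400e-03, 1.180e-01])]
scene tcp [0.5508 0.0064 0.1653] collar 11 [0.5543 0.0042] muffle 243 [551.7   3.3]
  rod [array([2.100e+01, 5.526e-01, 1.330e-02, 6.520e-02]), 0, 0]
top tcp [0.5508 0.0064 0.1652] collar 12 [0.552 0.003] muffle 223 [553.    2.9]
  rod [array([3.    , 0.5513, 0.0086, 0.0662]), array([1.    , 0.55  , 0.0082, 0.1064]), 0]
10.12 [0.5508 0.0064 0.1652] [ 0.498 -0.503 -0.707] j [ 0.16  0.08 -0.75  0.21 -0.61  0.78] F [ 0.08 -1.96 -1.22] gap 0.012290020361640543 59.036874175071716
[ 0.08377792 -1.96242003 -1.22370144] [ 0.37918909  0.47174895 -0.0342944 ]
```

View pics/v4.png

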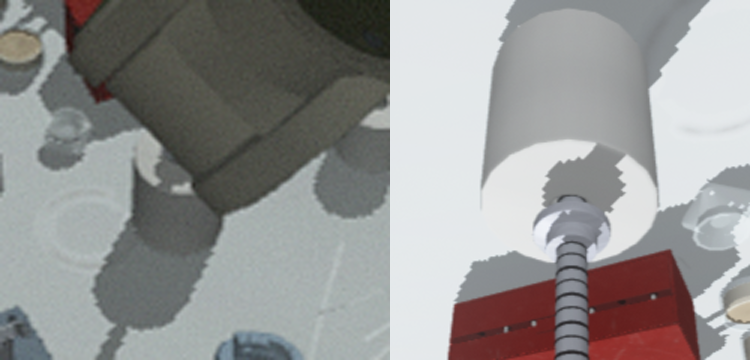

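The nose has entered the mouth (wrist crop (570,205)), the collar sits just above the top face, and there are no contact forces. Going on down, slowly.

Run:
```python
from h import *
for z in(.1652,.155,.145):print(row((.5504,.0060,z),pose(45)))
```

```text
[-0.     -0.0012  0.      0.      0.0001 -0.0001]
[ 0.0144 -0.0012  0.0144  0.      0.0001 -0.0001]
[ 0.0286 -0.0012  0.0286  0.      0.0001 -0.0001]
```

Request:
carry_out([
  [[0.003, -0.001, 0.0035, 0, 0, 0], [0.006, -0.001, 0.0065, 0, 0, 0], [0.009, -0.001, 0.0095, 0, 0, 0], [0.012, -0.001, 0.0125, 0, 0, 0], [0.0145, -0.001, 0.015, 0, 0, 0]],
])

```text
clock: 10.85
tcp_pos: [0.5505, 0.0059, 0.1545]
orientation: [0.353, 0.356, 0.852, -0.148]
wrist_force: [-0.8, 0.1, 1.6]
finger_gap: 0.0124
grip_force: 58.9
```

Request:
carry_out([
  [[0.001, 0, 0.001, 0, 0, 0], [0.002, 0, 0.002, 0, 0, 0], [0.003, 0, 0.003, 0, 0, 0]],
])

```text
clock: 11.22
tcp_pos: [0.5504, 0.0059, 0.1524]
orientation: [0.353, 0.356, 0.853, -0.147]
wrist_force: [0.6, -0.2, 0.9]
finger_gap: 0.0126
grip_force: 58.9
```

Request:
carry_out([
  [[0.001, 0, 0.001, 0, 0, 0], [0.002, 0, 0.002, 0, 0, 0], [0.002, 0, 0.002, 0, 0, 0]],
])

```text
clock: 11.6
tcp_pos: [0.5504, 0.006, 0.1508]
orientation: [0.353, 0.356, 0.853, -0.147]
wrist_force: [-0.4, -0.3, 1.3]
finger_gap: 0.0125
grip_force: 59.0
```

Request:
carry_out([
  [[0.001, 0, 0.001, 0, 0, 0], [0.002, 0, 0.002, 0, 0, 0], [0.002, 0, 0.002, 0, 0, 0]],
])

```text
clock: 11.98
tcp_pos: [0.5503, 0.006, 0.1493]
orientation: [0.353, 0.356, 0.853, -0.147]
wrist_force: [-0.9, -0.4, -0.3]
finger_gap: 0.0127
grip_force: 59.0
```

Request:
carry_out([
  [[0.001, 0, 0.001, 0, 0, 0], [0.002, 0, 0.002, 0, 0, 0], [0.002, 0, 0.002, 0, 0, 0]],
])

```text
clock: 12.35
tcp_pos: [0.5503, 0.0059, 0.148]
orientation: [0.353, 0.356, 0.853, -0.147]
wrist_force: [-0.3, -0.4, 0.2]
finger_gap: 0.013
grip_force: 59.0
```

Request:
carry_out([
  [[0.001, 0, 0.001, 0, 0, 0], [0.002, 0, 0.002, 0, 0, 0], [0.002, 0, 0.002, 0, 0, 0]],
])

```text
clock: 12.72
tcp_pos: [0.5503, 0.0059, 0.1466]
orientation: [0.353, 0.356, 0.853, -0.147]
wrist_force: [-0.0, 0.3, 0.3]
finger_gap: 0.0126
grip_force: 59.0
```

Request:
carry_out([
  [[0.001, 0, 0.001, 0, 0, 0], [0.002, 0, 0.002, 0, 0, 0], [0.002, 0, 0.002, 0, 0, 0]],
])

```text
clock: 13.1
tcp_pos: [0.5508, 0.0058, 0.146]
orientation: [0.354, 0.356, 0.852, -0.148]
wrist_force: [-2.2, -0.5, 5.2]
finger_gap: 0.0127
grip_force: 59.4
```

Request:
carry_out([
  [[0.001, 0, 0.001, 0, 0, 0], [0.002, 0, 0.002, 0, 0, 0], [0.002, 0, 0.002, 0, 0, 0]],
])

```text
clock: 13.48
tcp_pos: [0.5515, 0.0056, 0.1459]
orientation: [0.355, 0.356, 0.852, -0.148]
wrist_force: [-2.6, 0.6, 9.3]
finger_gap: 0.0125
grip_force: 59.9
```

Contact: the descent stopped at TCP z 0.146 with the force rising to about 10 N. That puts the tip about 35 mm below the mouth, within the 30–42 mm given. Drawing straight out.

Request:
carry_out([
  [[-0.003, 0, -0.003, 0, 0, 0], [-0.009, 0, -0.009, 0, 0, 0], [-0.018, 0, -0.018, 0, 0, 0], [-0.03, 0, -0.03, 0, 0, 0], [-0.042, 0, -0.042, 0, 0, 0]],
])

```text
clock: 14.1
tcp_pos: [0.5503, 0.006, 0.1741]
orientation: [0.353, 0.356, 0.853, -0.147]
wrist_force: [0.4, 1.0, -1.6]
finger_gap: 0.0124
grip_force: 58.7
```

Request:
carry_out([
  [[-0.015, 0, -0.015, 0, 0, 0], [-0.035, 0, -0.035, 0, 0, 0], [-0.06, 0, -0.06, 0, 0, 0], [-0.085, 0, -0.085, 0, 0, 0], [-0.11, 0, -0.11, 0, 0, 0]],
])

```text
clock: 14.72
tcp_pos: [0.5502, 0.006, 0.2525]
orientation: [0.353, 0.356, 0.853, -0.147]
wrist_force: [0.5, 0.2, -0.6]
finger_gap: 0.0124
grip_force: 58.7
```

Request:
carry_out([
  [[0, 0, 0, 0, 0, 0], [0, 0, 0, 0, 0, 0]],
])

```text
clock: 14.98
tcp_pos: [0.5499, 0.0059, 0.2508]
orientation: [0.353, 0.356, 0.853, -0.148]
wrist_force: [-0.2, 0.4, -1.5]
finger_gap: 0.0124
grip_force: 58.8
```

Run:
```python
from h import *
s=st();p=s["tcp_pos"];c=env.read_camera("wrist")
T=c["T_tool_cam"];K=c["intrinsics"];z=c["z_map"];v,u=np.mgrid[:480,:640]
W=(np.stack([(u-K[0,2])/K[0,0]*z,(v-K[1,2])/K[1,1]*z,z],-1)@T[:3,:3].T+T[:3,3])@Rt(s).as_matrix().T+p
a=p[:2]+.004*D[:2]
m=(z>0)&(np.hypot(W[...,0]-a[0],W[...,1]-a[1])<.02)&(W[...,2]<p[2]-.025)
for lo in np.arange(-.12,-.02,.005):
    Q=W[m&(W[...,2]>=p[2]+lo)&(W[...,2]<p[2]+lo+.005)]
    if len(Q):print("%.3f"%lo,len(Q),Q.mean(0).round(4),np.ptp(Q,0).round(4),"minz",Q[:,2].min().round(4))
scene=env.read_camera("scene");cv2.imwrite("pics/v5.png",np.hstack([cv2.resize(scene["frame"],(400,300)),cv2.resize(c["frame"],(400,300))]))
```

```text
14.97 [0.5499 0.0059 0.2508] [ 0.497 -0.503 -0.707] j [ 0.16 -0.03 -0.61  0.46 -0.61  0.78] F [-0.2   0.38 -1.49] gap 0.012437456526793973 58.76590847969055
-0.115 5 [0.5501 0.0044 0.14  ] [0.0016 0.0014 0.0012] minz 0.1393
-0.110 77 [0.549  0.0049 0.1442] [0.0078 0.0086 0.0049] minz 0.1408
-0.105 137 [0.5489 0.005  0.1484] [0.009  0.0089 0.005 ] minz 0.1458
-0.100 149 [0.549  0.005  0.1533] [0.0096 0.0086 0.0049] minz 0.1508
-0.095 157 [0.5489 0.005  0.1585] [0.0098 0.0086 0.0049] minz 0.1559
-0.090 99 [0.5489 0.0054 0.1627] [0.0089 0.0072 0.0046] minz 0.1608
-0.080 632 [0.5459 0.008  0.1744] [0.0257 0.026  0.0049] minz 0.1709
-0.075 597 [0.5476 0.0066 0.1774] [0.0249 0.0251 0.005 ] minz 0.1758
-0.070 454 [0.5492 0.0047 0.1822] [0.0173 0.017  0.005 ] minz 0.1808
-0.065 192 [0.5491 0.005  0.1884] [0.0091 0.009  0.005 ] minz 0.1858
-0.060 199 [0.5492 0.005  0.1933] [0.0093 0.009  0.005 ] minz 0.1908
-0.055 214 [0.5491 0.0051 0.1984] [0.0091 0.0088 0.005 ] minz 0.1958
-0.050 216 [0.5492 0.0051 0.2033] [0.0097 0.009  0.005 ] minz 0.2008
-0.045 227 [0.5491 0.005  0.2084] [0.0087 0.0103 0.005 ] minz 0.2058
-0.040 237 [0.5491 0.0049 0.2134] [0.0087 0.0099 0.005 ] minz 0.2108
-0.035 207 [0.5485 0.0059 0.2184] [0.0122 0.0117 0.005 ] minz 0.2158
-0.030 391 [0.5481 0.0062 0.2233] [0.0133 0.0124 0.005 ] minz 0.2208
```

View pics/v5.png

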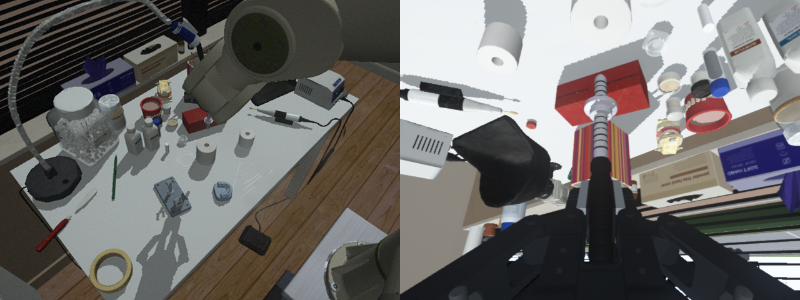

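The wrist view shows the collar now higher on the rod at (600,108), with the rod still vertical and clear of the muffle. The collar face is at about 34–35 mm from the tip, which matches the depth. Next: lift a little and level the rod by rolling the last joint half a turn.

Request:
carry_out([
  [[-0.015, 0, -0.015, 0, 0, -0.02], [-0.035, 0, -0.035, 0, 0, -0.05], [-0.055, 0, -0.055, 0, 0, -0.08], [-0.07, 0, -0.07, 0, 0, -0.11], [-0.07, 0, -0.07, 0, 0, -0.138]],
])

```text
clock: 15.7
tcp_pos: [0.5506, 0.006, 0.301]
orientation: [0.258, -0.038, 0.923, -0.283]
wrist_force: [0.5, -0.6, -1.0]
finger_gap: 0.0125
grip_force: 59.0
```

Request:
carry_out([
  [[0, 0, 0, 0, 0, -0.028], [0, 0, 0, 0, 0, -0.056], [0, 0, 0, 0, 0, -0.084], [0, 0, 0, 0, 0, -0.112], [0, 0, 0, 0, 0, -0.14]],
])

```text
clock: 16.32
tcp_pos: [0.55, 0.0059, 0.2996]
orientation: [0.112, -0.428, 0.819, -0.365]
wrist_force: [0.2, -0.3, -0.1]
finger_gap: 0.0125
grip_force: 59.0
```

Request:
carry_out([
  [[0, 0, 0, 0, 0, -0.028], [0, 0, 0, 0, 0, -0.056], [0, 0, 0, 0, 0, -0.084], [0, 0, 0, 0, 0, -0.112], [0, 0, 0, 0, 0, -0.14]],
])

```text
clock: 16.95
tcp_pos: [0.5499, 0.0059, 0.2996]
orientation: [0.054, 0.736, -0.559, 0.378]
wrist_force: [0.4, -0.2, 0.4]
finger_gap: 0.0128
grip_force: 59.0
```

Request:
carry_out([
  [[0, 0, 0, 0, 0, -0.025], [0, 0, 0, 0, 0, -0.05], [0, 0, 0, 0, 0, -0.07], [0, 0, 0, 0, 0, -0.082], [0, 0, 0, 0, 0, -0.082]],
])

```text
clock: 17.58
tcp_pos: [0.55, 0.0059, 0.2997]
orientation: [0.148, 0.853, -0.356, 0.353]
wrist_force: [0.4, -1.2, -0.5]
finger_gap: 0.0126
grip_force: 59.0
```

Request:
carry_out([
  [[0, 0, 0, 0, 0, 0], [0, 0, 0, 0, 0, 0], [0, 0, 0, 0, 0, 0], [0, 0, 0, 0, 0, 0], [0, 0, 0, 0, 0, 0]],
])

```text
clock: 18.2
tcp_pos: [0.5504, 0.0059, 0.3009]
orientation: [0.147, 0.853, -0.356, 0.353]
wrist_force: [-0.6, 0.7, -0.2]
finger_gap: 0.0127
grip_force: 59.0
```

Run:
```python
from h import *
s=st();p=s["tcp_pos"];R=Rt(s);w=c=env.read_camera("wrist")
T=c["T_tool_cam"];K=c["intrinsics"];z=c["z_map"];v,u=np.mgrid[:480,:640]
W=(np.stack([(u-K[0,2])/K[0,0]*z,(v-K[1,2])/K[1,1]*z,z],-1)@T[:3,:3].T+T[:3,3])@R.as_matrix().T+p
A=(W-p)@D;h=(W-p)@np.cross([0,0,1],D)
for lo in np.arange(.02,.125,.01):
    Q=W[(z>0)&(A>lo)&(A<lo+.01)&(abs(h)<.02)&(abs(W[...,2]-p[2])<.025)]
    if len(Q):print("%.2f"%lo,len(Q),Q.mean(0).round(4),np.ptp(Q,0).round(4))
print("expected rod dir",R.apply([-.7071,0,-.7071]).round(4),R.apply([.7071,0,-.7071]).round(4))
c=env.read_camera("scene");t=env.read_camera("top")
cv2.imwrite("pics/v6.png",np.vstack([np.hstack([cv2.resize(x["frame"],(400,300)) for x in(c,t)]),np.hstack([cv2.resize(w["frame"],(400,300)),np.zeros((300,400,3),np.uint8)])]))
for n in("plunger","blue_cast","dish"):
    print(n,[(np.round(d["position"],3).tolist(),round(d["score"],2)) for cam in("scene","top","wrist") for d in env.find_in(cam,n)[:1]])
st()
```

```text
18.2 [0.5504 0.0059 0.3009] [ 0.497 -0.503 -0.707] j [ 0.16 -0.07 -0.52  0.59 -0.61 -2.36] F [-0.65  0.68 -0.18] gap 0.012658928110050453 59.008551836013794
0.02 738 [ 0.5675 -0.0125  0.3031] [0.0162 0.0167 0.0087]
0.03 476 [ 0.5744 -0.0192  0.3023] [0.015  0.0151 0.0084]
0.04 446 [ 0.5814 -0.0264  0.3016] [0.0128 0.0132 0.0071]
0.05 413 [ 0.5884 -0.0335  0.3016] [0.0136 0.0133 0.0069]
0.06 437 [ 0.596  -0.0412  0.3016] [0.0155 0.0152 0.0137]
0.07 1452 [ 0.6026 -0.0477  0.3041] [0.021  0.0207 0.0232]
0.08 90 [ 0.6108 -0.0564  0.3033] [0.0183 0.0173 0.0109]
0.09 302 [ 0.6166 -0.0619  0.3015] [0.0132 0.0135 0.0076]
0.10 230 [ 0.6232 -0.0685  0.3016] [0.0116 0.0116 0.0057]
0.11 7 [ 0.6283 -0.073   0.3002] [0.0024 0.0045 0.002 ]
expected rod dir [-7.031e-01  7.111e-01 -2.000e-04] [-2.e-04  0.e+00  1.e+00]
plunger [([0.54, 0.016, 0.063], 0.75), ([0.654, 0.071, 0.038], 0.4)]
blue_cast [([0.519, 0.183, 0.01], 0.74), ([0.43, 0.061, 0.014], 0.61)]
dish [([0.654, 0.01, 0.01], 0.64), ([0.651, 0.009, 0.009], 0.56), ([0.656, 0.008, 0.008], 0.88)]
18.8 [0.5503 0.006  0.3008] [ 0.497 -0.503 -0.707] j [ 0.16 -0.07 -0.52  0.59 -0.61 -2.36] F [-0.33  0.07 -1.84] gap 0.012326419108528669 59.00898456573486
```

View pics/v6.png

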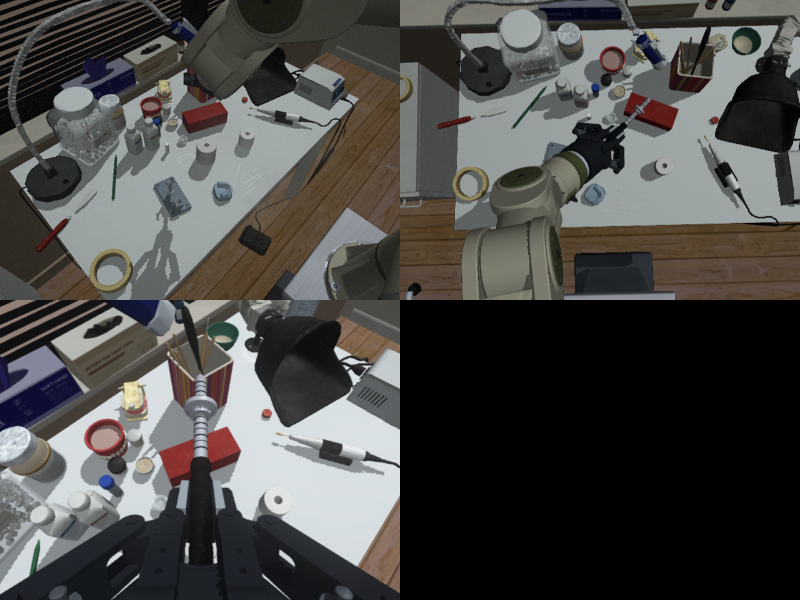

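The rod is level (under 0.2° by the fit) at 0.30 m, with the collar still near 35 mm, bench objects where they stood and nothing near the gauge: it shows at (200,420) in the wrist view and (640,105) in the top view. Handing in.

```bash
python3 -c "
from workcell import env
print(env.hand_in())"
```

```text
the job is handed in; nothing more can be done
None
```

The ingot depth is marked at about 35 mm (camera estimate), the gauge is held level and still about 30 cm above the bench, clear of everything, and the job is handed in; the verdict was not shown.

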